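# Clamp a weld test coupon with the fine knob

## Robot

A 6-joint arm with a two-finger parallel gripper is mounted at the origin on the work surface. World frame = base frame: x ahead of the robot, y to its left, z up, the work surface at z = 0. Lengths are in m, angles in degrees, forces in N, time in s.
With the tool pointing down it reaches from about 0.275 to 0.825 m from the base axis. Payload 4.9 kg.
Tool frame: the origin (TCP) lies at the very end of the fingers, on their centre line; the grasp point (between the pads) lies 19 mm behind it (grasp_offset is the distance from the TCP to the grasp point, in m); z points along the fingers, y is the direction in which the jaws open and shut (so a half turn about z gives the same grasp; the last joint's range is limited). The gripper opens to 85 mm and grips with 20 to 120 N. Pads are 22 mm wide; open, the fingers measure 114 mm over their backs; the gripper's body (76 mm by 85 mm) begins 54 mm behind the grasp point. The pads swing forward as they close: fully open they stand 13 mm farther back than shut.
Start: joints at [66.452, 18.69, -11.035, 60.275, 0, 82.311], TCP at [0.15, 0.529, 0.231] pointing down, gripper open.
Joint ranges: [-152.03, 152.03], [-55.5, 102.48], [-74.3, 77.21], [-110.64, 120.58], [-84.22, 78.4], [-180, 180]. Speed limits (degrees/s): [147.25, 147.25, 180, 180, 180, 180].

## Interface

Orientations are given as [roll, pitch, yaw] about the fixed x, y, z axes, in that order (R = Rz(yaw) Ry(pitch) Rx(roll)).
In Python, from rig import move_pose, line_to, move_joints, gripper_to, pause, inverse_kinematics, sense, get_image, Unreachable, job_done, spot_in, grasp_offset gives the robot as it stands. The module is installed in compiled form; this text tells all that it offers. Calls block until the motion is done:
- move_pose(position, orientation): joint-space move of the TCP to a pose.
- line_to(position, orientation=None, velocity=0.15): straight line of the TCP; orientation=None keeps the orientation; velocity is the mean speed in m/s.
- move_joints(angles): joint-space move.
- gripper_to(opening, force=None): finger opening in m; force is the grip in N (None keeps the last); returns when the fingers have stopped.
- pause(seconds).
- inverse_kinematics(position, orientation): joint angles nearest the present ones, or None.
- sense(): the state.
- get_image(name): name is "scene" or "top"; returns a dict with "pixels" (480x640x3 uint8, red, green, blue), "range_z" (480x640 float32, m along the optical axis (not along the pixel's ray), 0 where there is no reading), "fx", "fy", "cx", "cy" (pixels), "R" (3x3) and "t" (3): a world point X has camera coordinates R X + t. Camera axes: x right, y down, z forward; pixel columns grow to the right and rows downward; lengths in m; the calibration is good to about 2 mm. A picture is of the moment at which its call begins.
A pose or a line that the arm cannot do raises Unreachable and nothing moves.
- job_done(): hands the job in, once; it reports no verdict.
Trained networks look in a picture, given as the dict that the camera call returned (one of the last four; its "shot" number tells which), for a name from the list of things; names that differ only in an ending like _2 or _b are one class to them, and where a whole thing is asked for, a point or a joint stands for the part that bears it (a point fixed in the world has none). Each returns a list of dicts, best first, with "conf" (0 to 1); they miss things now and then, are a little off and sometimes report something else, mostly with a low value. They report only what shows in the picture. A call takes as long as a camera call. They do not tell look-alikes from the thing itself.
- spot_in(thing, picture): "rect" ([left, top, width, height] in pixels, round what is visible of it).
The state is a dict: "t": time; "joints": joint angles; "dq": joint speeds; "joint_torque": joint torques, N m; "tool_pos": TCP position; "tcp_rot": TCP orientation; "ft_force": force on the tool from outside, world axes, zero at the start; "moment": the same for the moment, N m; "opening": finger opening in m.
Only numpy, scipy, OpenCV 4.12 (cv2) and the standard library are available. Lean on these libraries where they do the work, as an engineer would, in place of code of your own. Each camera call takes 0.05 s, during which the arm holds its last target. There are 200 camera calls.

## Task

Gently push the steel test coupon along its channel until its far end is fully home against the back stop, then clamp it: turn only the inner knob clockwise until you feel the foot touch the coupon, then about 20 degrees more and no further, so that it is snug but not crushed. Do not disturb the outer knob around it or anything else on the bench; let go and stand clear when done.

Things in the scene. Friction and masses are not known exactly. Their poses are not given: they have to be found in the camera images.
- press: Green C-shaped bench clamp, fixed. Origin at bench height on the upright axis shared by spindle and both knobs. x is level, from the open front (where the coupon goes in) to the column; y level across, z up. Base 90 mm wide, 20 mm high, x = -115 to +95 mm; column x = +55 to +95 mm; head over the axis 64 mm across, top 119 mm above the bench.
- coupon: Bare steel bar 180 x 40 x 10 mm, 0.4 to 0.65 kg, loose, flat in a channel with rails 6 mm high (2 mm play each side). Origin at its centre; x along it towards the column, z up. Starts 20 to 45 mm short of home; 3 to 12 N slides it. The channel ends 115 mm in front of the knob axis; the coupon's near end always overhangs it by 20 mm or more, about 40 mm above the bench.
- coupon_near (a point): Centre of the coupon's near end face (the end outside the clamp, 90 mm from the coupon's centre), where it can be pushed. Axes as the coupon's.
- coupon_far (a point): Centre of the coupon's far end face (inside the clamp). Axes as the coupon's.
- stop_face (a point): Upright face of the rigid steel back stop at the closed end of the channel, 45 mm behind the knob axis, at half the coupon's thickness. x points along the channel into the stop. The coupon is home when coupon_far lies against it (same x).
- spindle: Steel spindle under the clamp's head, 20 mm across; origin on the knob axis at the lower end of its thick part, z up. Goes down 4 mm per radian of inner knob. Below it a screw-in tip carries a sprung round foot 26 mm across; the tip's length is set anew each time and not given: the foot's gap to the coupon is 1.5 to 5.5 mm. After touch the clamping force grows by about 90 N per radian.
- inner_grip (a point): Inner knob: black bar 44 mm long (its x), 16 thick (its y), 142 to 170 mm above the bench; this point is on the knob axis at 160 mm, z up, x turns with the knob. Clockwise from above lowers the foot, 2.6 rad in all from the start; it stays where left; counter-clockwise loosens. Friction 0.24 N m either way; the foot's reaction adds 0.37 N m per radian after touch, against clockwise.
- ring_mark (a point): White mark near the rim of the outer knob, 32 mm from the axis, 133 mm above the bench. The outer knob is a black knurled disc, 70 mm across, 13 mm high, same axis, its top 9 mm below the inner bar; it starts at any angle within 0.6 rad, turns at a light touch (0.03 N m) and must stay where it is.
- offcut: Bystander: flat steel offcut 90 x 40 x 8 mm beside the clamp; origin at the centre of its underside.
- pliers: Bystander: pliers with rubber grips, about 155 mm long, 16 mm high, beside the clamp; origin at its pivot.
- hammer: Bystander: hammer lying on the bench, left side.
- brush: Bystander: brush lying on the bench, right side.
- spray: Bystander: upright grey can, 64 mm across, 200 mm high; origin at the centre of its foot.
- magnet: Bystander: red triangular magnetic square, 90 mm legs, 16 mm high.
- tipcup: Bystander: open steel cup, 70 mm across, 70 mm high; origin at the centre of its foot.
Not all that is in view belongs to the job. Leave any purple look-alike of the press alone.

How it is judged:
By the outcome, as a careful person would: the job done as asked, in the order asked, and still so for the second after the job is handed in, with the robot touching nothing.
It also fails if it takes over 67 s, if anything falls off the work surface, if the arm or the gripper's body presses on something with over 40 N, if the wrist force passes 120 N, or if a joint passes its speed limit or range.

## Working session

There is one attempt and no reset: what is moved stays moved. The work goes in short steps, each a Python script; the robot and the scene stay as the last script left them, time stands still between calls to the robot, and variables do not carry over. Pictures are saved under pics/ and viewed, about 8 in all and at most 12, crops included, and the job is handed in when it is done.

```bash
ls; mkdir -p pics
python3 - <<'E'
from rig import *
import cv2,pickle,numpy as np
for n in("scene","top"):
    p=get_image(n);cv2.imwrite(f"pics/{n}1.png",p["pixels"][:,:,::-1]);pickle.dump(p,open(n+"1.pkl","wb"))
    print(n,p["fx"],p["R"].round(3).tolist(),p["t"].round(3))
    for th in("press","coupon","spindle","inner_grip","ring_mark","stop_face","spray","tipcup","offcut","pliers"):
        try: print(th,[(np.round(d["rect"]).tolist(),round(d["conf"],2)) for d in spot_in(th,p)[:3]])
        except Exception as e: print(th,e)
print(sense(),grasp_offset)
E
```

```text
pics
scene 463.13616326151646 [[0.775, 0.632, 0.007], [0.416, -0.501, -0.759], [-0.476, 0.591, -0.651]] [-0.4   -0.196  1.474]
press [([300.0, 217.0, 83.0, 90.0], 0.82), ([118.0, 357.0, 92.0, 123.0], 0.64)]
coupon [([286.0, 227.0, 62.0, 40.0], 0.6), ([253.0, 345.0, 34.0, 48.0], 0.24)]
spindle []
inner_grip [([137.0, 356.0, 18.0, 34.0], 0.94), ([335.0, 219.0, 18.0, 21.0], 0.76)]
ring_mark [([126.0, 366.0, 44.0, 36.0], 0.91), ([331.0, 228.0, 26.0, 24.0], 0.57)]
stop_face [([300.0, 250.0, 51.0, 38.0], 0.68)]
spray [([438.0, 134.0, 35.0, 69.0], 0.67)]
tipcup [([437.0, 198.0, 27.0, 30.0], 0.96)]
offcut [([287.0, 225.0, 60.0, 42.0], 0.25), ([300.0, 237.0, 54.0, 51.0], 0.24), ([132.0, 307.0, 96.0, 23.0], 0.23)]
pliers [([263.0, 269.0, 54.0, 38.0], 0.97)]
top 603.3700636310002 [[0.014, -1.0, -0.001], [-0.987, -0.014, -0.161], [0.161, 0.003, -0.987]] [-0.101  0.626  1.648]
press [([400.0, 292.0, 59.0, 48.0], 0.43)]
coupon [([296.0, 253.0, 23.0, 59.0], 0.93)]
spindle [([295.0, 232.0, 28.0, 23.0], 0.71)]
inner_grip [([494.0, 243.0, 16.0, 22.0], 0.49), ([309.0, 231.0, 8.0, 18.0], 0.48)]
ring_mar
[... 258 characters left out ...]
liers [([340.0, 245.0, 24.0, 56.0], 0.95)]
{'t': 1.1, 'joints': array([ 6.64528864e+01,  1.86880850e+01, -1.10351638e+01,  6.02767392e+01,
        4.04841337e-04,  8.23120359e+01]), 'dq': array([-0.01296604,  0.05103294, -0.05485889,  0.00285069, -0.02458498,
       -0.01632893]), 'joint_torque': array([-5.35187301e-04, -4.43340003e+01,  2.62760836e+01,  1.04965307e-03,
       -2.21636687e-04,  4.93934792e-06]), 'tool_pos': array([0.15028006, 0.52907901, 0.23129796]), 'tcp_rot': array([ 1.79999934e+02, -3.99598922e-04,  1.64140850e+02]), 'ft_force': array([ 0.53798929, -0.5355928 , -0.00318502]), 'moment': array([-0.02195761,  0.03406316,  0.0181652 ]), 'opening': 0.08536049914123581} 0.0187
```

Run:
```python
import cv2
a=cv2.imread("pics/scene1.png");b=cv2.imread("pics/top1.png")
cv2.imwrite("pics/c_top.png",cv2.resize(b[180:360,150:550],None,fx=2,fy=2,interpolation=2))
cv2.imwrite("pics/crop_t.png",cv2.resize(b[205:325,270:390],None,fx=5,fy=5,interpolation=2))
```

```text
(no output)
```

View pics/scene1.png

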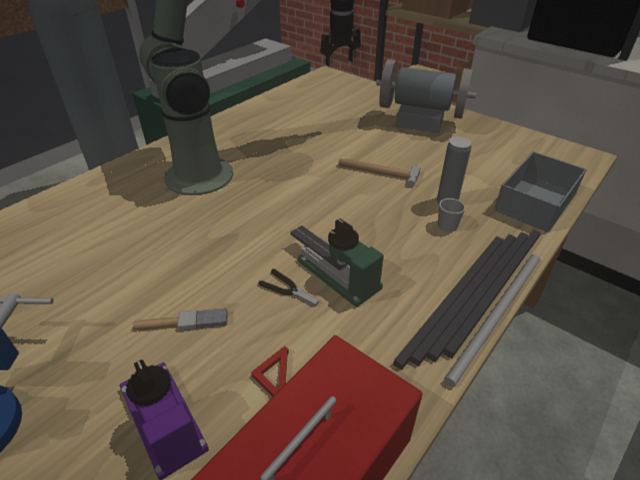

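View pics/c_top.png

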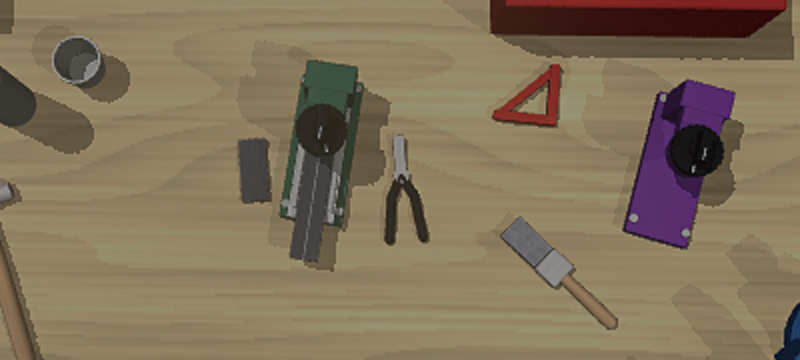

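View pics/crop_t.png

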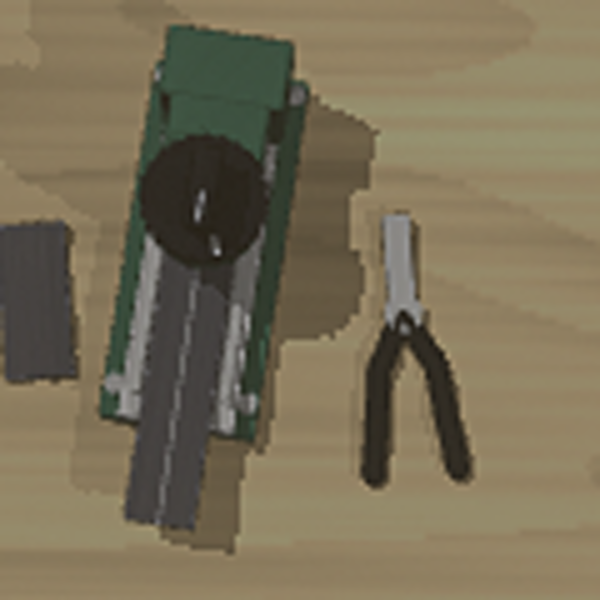

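Views: the real (green) press is at top pixels ~(290-330, 212-292), with its coupon sticking out towards the robot. The purple decoy is on the right. The offcut (~278,265) and pliers (~350,275) lie either side of the press. A white line shows on the inner bar at ~(310,246) and the ring mark at ~(313,254). Next I'll get 3D positions from depth.

```bash
cat > h.py <<'E'
import numpy as np,cv2,pickle
def cloud(p):
    v,u=np.mgrid[0:480,0:640];z=p["range_z"].astype(float)
    c=np.stack([(u-p["cx"])/p["fx"]*z,(v-p["cy"])/p["fy"]*z,z],-1)
    X=(c-p["t"])@p["R"]; X[z==0]=np.nan
    return X
def at_height(p,u,v,h):
    d=np.array([(u-p["cx"])/p["fx"],(v-p["cy"])/p["fy"],1])@p["R"]; o=-p["R"].T@p["t"]
    return o+d*(h-o[2])/d[2]
E
python3 - <<'E'
from h import *
for n in("top","scene"):
    p=pickle.load(open(n+"1.pkl","rb"));X=cloud(p);h=X[...,2]
    if n=="top": win=np.zeros((480,640),bool);win[208:315,290:336]=1
    else: win=np.zeros((480,640),bool);win[210:310,283:390]=1
    px=p["pixels"].astype(int)
    print(n,np.histogram(h[win],bins=np.arange(-.005,.2,.01)))
    for nm,lo,hi in(("coupon",.036,.056),("base",.014,.026),("head",.113,.124),("ring",.124,.141),("bar",.155,.18)):
        m=win&(h>lo)&(h<hi)
        P=X[m]
        if len(P)<4: print(nm,len(P));continue
        r=cv2.minAreaRect((P[:,:2]*1000).astype(np.float32))
        print(nm,len(P),"z",np.median(P[:,2]).round(4),"mean",P.mean(0).round(4),"rect",np.round(r[0],1),np.round(r[1],1),round(r[2],1))
p=pickle.load(open("top1.pkl","rb"))
# crop scale 5: u=270+x/5, v=205+y/5 (pixel centre shift -0.4)
f=lambda x,y,h:at_height(p,270+x/5-.4,205+y/5-.4,h)
print("near end corners",f(124,519,.045).round(4),f(194,530,.045).round(4),"centreline far",f(196,275,.045).round(4),f(160,520,.045).round(4))
print("disc c",f(204,200,.137).round(4),"bar line",f(205,190,.17).round(4),f(198,222,.17).round(4),"mark",f(211,235,.137).round(4),f(221,255,.137).round(4))
print("base front corners",f(102,417,.02).round(4),f(250,440,.02).round(4),"head",[f(*a,.119).round(4) for a in((168,25),(293,42))])
bg=cv2.resize(p["pixels"][236:262,293:327,::-1],None,fx=20,fy=20,interpolation=cv2.INTER_NEAREST)
bg=np.clip(bg.astype(float)*2.5,0,255).astype('uint8')
s=pickle.load(open("scene1.pkl","rb"))["pixels"][215:265,285:375,::-1]
s=np.clip(cv2.resize(s,None,fx=7.5,fy=7.5,interpolation=cv2.INTER_CUBIC).astype(float)*2,0,255).astype('uint8')[:,:675]
w=800;a=cv2.resize(bg,(380,290));b=cv2.resize(s,(415,290))
cv2.imwrite("pics/bar1.png",np.hstack([a,b]))
E
```

```text
top (array([1642,  404,  372,  118,  245,  697,  172,    2,    4,   11,   12,
         38,  443,  310,  150,   12,   13,   82,   12,    0]), array([-0.005,  0.005,  0.015,  0.025,  0.035,  0.045,  0.055,  0.065,
        0.075,  0.085,  0.095,  0.105,  0.115,  0.125,  0.135,  0.145,
        0.155,  0.165,  0.175,  0.185,  0.195]))
coupon 982 z 0.0495 mean [ 0.5419 -0.0572  0.0486] rect [569.3 -58.4] [ 68.8 229.6] 81.4
base 419 z 0.0205 mean [ 0.6061 -0.0705  0.0204] rect [615.8 -66.7] [234.3 124.6] 3.1
head 426 z 0.1196 mean [ 0.6881 -0.0774  0.1194] rect [656.1 -72.5] [ 69.5 129. ] 82.6
ring 488 z 0.1326 mean [ 0.6377 -0.0689  0.1321] rect [653.7 -72. ] [ 68.3 126.4] 80.1
bar 107 z 0.1702 mean [ 0.6249 -0.068   0.1702] rect [625.4 -67.9] [16.2 44.6] 83.0
scene (array([5747,  582,  569,  227,  473,  908,  124,   97,   99,  151,  170,
        175,  674,  354,   62,   61,   57,  108,    0,    0]), array([-0.005,  0.005,  0.015,  0.025,  0.035,  0.045,  0.055,  0.065,
        0.075,  0.085,  0.095,  0.105,  0.115,  0.125,  0.135,  0.145,
        0.155,  0.165,  0.175,  0.185,  0.195]))
c
[... 167 characters left out ...]
24.6] 11.8
head 707 z 0.119 mean [ 0.685  -0.0798  0.1188] rect [662.7 -72.1] [ 71.5 114.9] 80.4
ring 404 z 0.1325 mean [ 0.6309 -0.0767  0.1321] rect [644.  -63.1] [107.3  64.1] 23.0
bar 165 z 0.1674 mean [ 0.6275 -0.0696  0.1657] rect [625.5 -67.6] [16.7 44. ] 80.2
near end corners [ 0.4589 -0.0246  0.045 ] [ 0.4533 -0.0636  0.045 ] centreline far [ 0.5964 -0.0623  0.045 ] [ 0.4586 -0.0446  0.045 ]
disc c [ 0.6237 -0.0678  0.137 ] bar line [ 0.6234 -0.0689  0.17  ] [ 0.6064 -0.0655  0.17  ] mark [ 0.6048 -0.0719  0.137 ] [ 0.5941 -0.0774  0.137 ]
base front corners [ 0.5179 -0.0098  0.02  ] [ 0.506 -0.094  0.02 ] head [array([ 0.7234, -0.0462,  0.119 ]), array([ 0.7148, -0.1145,  0.119 ])]
```

View pics/bar1.png

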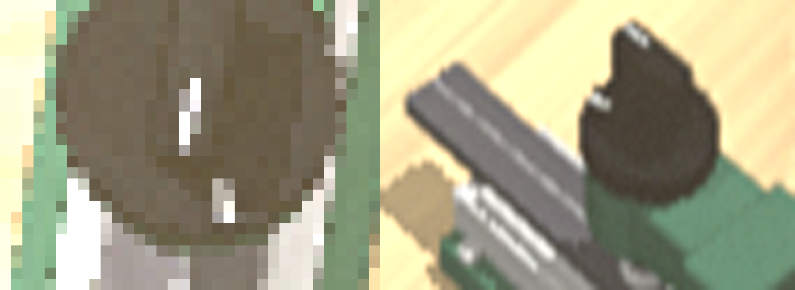

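The axis is at about (0.6255, -0.068) with the channel yaw about -7.4°. The coupon's near end is at about (0.457, -0.044), so it's roughly 35 mm short of home. The bar is aligned with the channel. I'll push with closed fingers and watch the force.

Run:
```python
from rig import *
import numpy as np
yaw=-7.4;d=np.array([np.cos(np.radians(yaw)),np.sin(np.radians(yaw)),0])
O=[180,0,180+yaw]
gripper_to(0.0,40)
ax=np.array([.6255,-.0680,0])
P=lambda s,z:(ax+s*d+[0,0,z]).tolist()
move_pose(P(-.205,.13),O); line_to(P(-.205,.03),velocity=.12)
pause(.2)
def F(): 
    v=[]
    for _ in range(4): v.append(sense()["ft_force"]); pause(.01)
    return np.mean(v,0)
f0=F();print("f0",f0,sense()["t"],sense()["tool_pos"],sense()["joints"].round(1))
s=-.200;hits=0
while s<-.125:
    far=s<-.158
    s+=.002 if far else .001
    line_to(P(s,.03),velocity=.04)
    f=-(F()-f0)@d; tp=(sense()["tool_pos"]-ax)@d
    print(round(s*1e3,1),round(tp*1e3,2),round(f,1),end=" | ")
    if f>20: break
print("\n",sense()["t"],F()-f0)
```

```text
f0 [ 0.38930394 -0.1683282  -0.26936901] 5.3667 [ 0.4227165  -0.04172437  0.03055698] [-15.6  21.1 -43.7  25.2  -0.   -8.2]
-198.0 -197.73 0.7 | -196.0 -196.0 0.4 | -194.0 -193.91 0.8 | -192.0 -191.89 0.7 | -190.0 -189.84 0.7 | -188.0 -187.89 0.3 | -186.0 -185.93 1.0 | -184.0 -183.86 0.4 | -182.0 -182.97 3.5 | -180.0 -181.86 6.0 | -178.0 -180.18 6.7 | -176.0 -178.36 7.3 | -174.0 -176.48 7.2 | -172.0 -174.58 7.8 | -170.0 -172.68 7.9 | -168.0 -170.83 8.2 | -166.0 -168.99 8.6 | -164.0 -167.18 9.3 | -162.0 -165.28 9.3 | -160.0 -160.92 2.9 | -158.0 -157.88 3.2 | -157.0 -156.86 3.2 | -156.0 -155.79 3.2 | -155.0 -154.89 3.9 | -154.0 -153.94 3.8 | -153.0 -152.96 4.2 | -152.0 -151.93 5.1 | -151.0 -150.91 4.6 | -150.0 -149.9 4.9 | -149.0 -148.92 4.8 | -148.0 -147.87 5.0 | -147.0 -146.92 4.6 | -146.0 -146.59 6.5 | -145.0 -146.56 9.0 | -144.0 -146.6 11.5 | -143.0 -146.6 13.4 | -142.0 -146.59 15.5 | -141.0 -146.6 17.4 | -140.0 -146.58 19.5 | -139.0 -146.61 21.1 | 
 16.775 [-21.09827925   1.37443449  16.46857577]
```

Firm stop at -146.6 mm: the force keeps climbing with no motion, matching the expected home of -135 mm minus the 11 mm finger half-width. Next I'll back off, check with the camera and move over the knob.

Run:
```python
from rig import *
from h import *
yaw=-7.4;d=np.array([np.cos(np.radians(yaw)),np.sin(np.radians(yaw)),0]);n=np.array([-d[1],d[0],0])
O=[180,0,180+yaw];ax=np.array([.6255,-.0680,0])
P=lambda s,z:(ax+s*d+[0,0,z]).tolist()
line_to(P(-.148,.03),velocity=.05);line_to(P(-.19,.03),velocity=.12);line_to(P(-.22,.22),velocity=.25)
p=get_image("top");s=get_image("scene")
pickle.dump((p,s),open("2.pkl","wb"))
def local(p,win,lo,hi):
    X=cloud(p);m=np.zeros((480,640),bool);m[win[0]:win[1],win[2]:win[3]]=1
    m&=(X[...,2]>lo)&(X[...,2]<hi);Q=X[m]-ax;return Q@d*1e3,Q@n*1e3,Q
for nm,q,w in(("top",p,(208,320,290,336)),("scene",s,(210,310,283,390))):
    a,b,Q=local(q,w,.04,.056);k=(a<-116)&(abs(b)<30)
    print(nm,"coupon near",np.sort(a[k])[:8].round(1),"y range",b[k].min(),b[k].max())
    a,b,Q=local(q,w,.16,.18);r=cv2.minAreaRect(np.stack([a,b],1).astype(np.float32));print("bar",r)
a=cv2.resize(p["pixels"][225:300,285:345,::-1],(480,600),interpolation=2)
a=np.clip(a.astype(float)*1.6,0,255).astype('uint8')
cv2.imwrite("pics/after.png",a);print(sense()["t"])
```

```text
top coupon near [-131.8 -131.7 -131.  -130.9 -129.8 -129.8 -129.3 -129.2] y range -17.483035271264896 21.31424211046386
bar ((-0.012659072875976562, -0.05102062225341797), (42.90048599243164, 16.032970428466797), 1.2016092538833618)
scene coupon near [-136.5 -136.4 -136.3 -135.7 -135.6 -135.3 -135.3 -134.7] y range -17.236932978397345 23.68982355766393
bar ((-0.2422199249267578, 1.448019027709961), (44.09581756591797, 19.183032989501953), 1.8387353420257568)
18.6583
```

View pics/after.png

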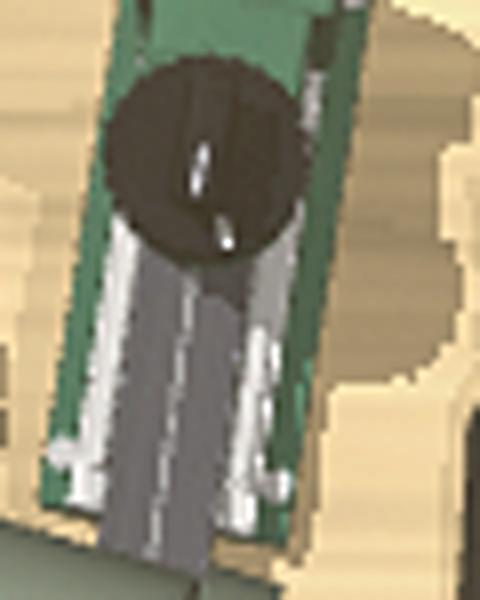

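The coupon's near end is at -132 to -136 mm (home is -135), and the ring mark hasn't moved. Now I'll grip the inner bar.

Run:
```python
from rig import *
import numpy as np
O=[180,0,173.3];x,y=.6255,-.0677
gripper_to(.05,20)
move_pose([x,y,.24],O);line_to([x,y,.142],velocity=.08);pause(.2)
def S(k=4):
    v=[]
    for _ in range(k):
        s=sense();v.append(np.r_[s["ft_force"],s["moment"][2]]);pause(.01)
    return np.mean(v,0).round(3)
print(S(),sense()["tool_pos"],sense()["joints"].round(2))
gripper_to(.012,70);pause(.2)
print(S(),sense()["opening"],sense()["tool_pos"],sense()["t"])
```

```text
[0.385 0.087 0.205 0.039] [ 0.6257168  -0.06773915  0.1423746 ] [-12.89  30.78  -5.66  53.51  -0.    -6.2 ]
[-1.055  0.555  5.373 -0.74 ] 0.015194150128100298 [ 0.62571259 -0.06771227  0.14249353] 22.3167
```

```bash
cat > turn.py <<'E'
from rig import *
import numpy as np,json,os
def S(k=6):
    v=[]
    for _ in range(k):
        s=sense();v.append(np.r_[s["ft_force"],s["moment"][2]]);pause(.01)
    return np.mean(v,0)
log=json.load(open("log.json")) if os.path.exists("log.json") else []
def turn(n,step):
    j=np.array(log[-1][6:12]) if log else sense()["joints"]
    for _ in range(n):
        j[5]+=step; move_joints(j.tolist()); pause(.05)
        m=S();q=sense()["joints"][5]
        log.append([j[5],q,*m.tolist(),*j.tolist()])
        print(round(j[5],1),round(q,2),m.round(2)[:3],m[3].round(3))
        yield log
    json.dump(log,open("log.json","w"))
E
python3 - <<'E'
from turn import *
for _ in turn(12,2.0): pass
print(sense()["t"],sense()["opening"])
E
```

```text
-4.2 -4.21 [-0.54  0.4   3.2 ] -0.062
-2.2 -2.19 [-0.6   0.03  3.29] -0.043
-0.2 -0.19 [-1.09 -0.03  3.09] -0.077
1.8 1.81 [-0.87 -0.11  3.65] -0.069
3.8 3.81 [-1.35 -0.32  3.64] -0.079
5.8 5.81 [-1.4  -0.59  3.71] -0.084
7.8 7.81 [-1.42 -1.25  3.78] -0.079
9.8 9.81 [-1.77 -1.39  4.15] -0.089
11.8 11.81 [-2.23 -1.7   4.25] -0.083
13.8 13.81 [-1.94 -2.39  4.32] -0.08
15.8 15.81 [-2.26 -2.84  4.28] -0.089
17.8 17.81 [-2.66 -3.59  4.5 ] -0.068
26.5167 0.014704173776205294
```

Run:
```python
from turn import *
import cv2
j=np.array(log[-1][6:12])
for _ in range(2):
    j[5]+=2; move_joints(j.tolist())
    r=[]
    for k in range(8): s=sense();r.append((round(s["t"],3),round(s["moment"][2],3),round(s["dq"][5],2)));pause(.004)
    print(r)
    m=S(3);log.append([j[5],sense()["joints"][5],*m.tolist(),*j.tolist()])
json.dump(log,open("log.json","w"))
s=get_image("scene");t=get_image("top")
f=lambda a,y,x:cv2.resize(np.clip(a["pixels"][y:y+60,x:x+40,::-1]*1.8,0,255).astype('uint8'),(400,600),interpolation=2)
cv2.imwrite("pics/grip.png",np.hstack([f(s,200,325),f(t,225,290)]))
```

```text
[(26.767, np.float64(-0.114), np.float64(0.04)), (26.767, np.float64(-0.114), np.float64(0.04)), (26.767, np.float64(-0.114), np.float64(0.04)), (26.767, np.float64(-0.114), np.float64(0.04)), (26.767, np.float64(-0.114), np.float64(0.04)), (26.767, np.float64(-0.114), np.float64(0.04)), (26.767, np.float64(-0.114), np.float64(0.04)), (26.767, np.float64(-0.114), np.float64(0.04))]
[(27.042, np.float64(-0.082), np.float64(-0.02)), (27.042, np.float64(-0.082), np.float64(-0.02)), (27.042, np.float64(-0.082), np.float64(-0.02)), (27.042, np.float64(-0.082), np.float64(-0.02)), (27.042, np.float64(-0.082), np.float64(-0.02)), (27.042, np.float64(-0.082), np.float64(-0.02)), (27.042, np.float64(-0.082), np.float64(-0.02)), (27.042, np.float64(-0.082), np.float64(-0.02))]
```

View pics/grip.png

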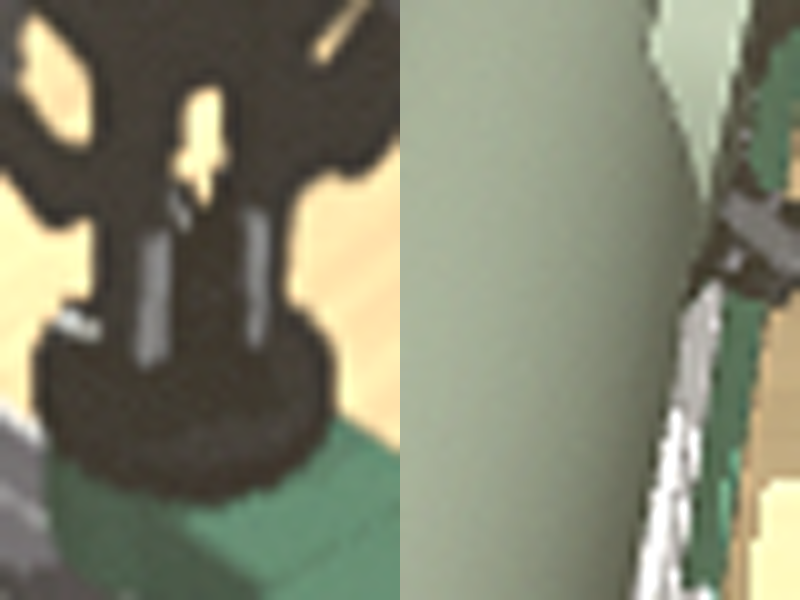

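```bash
sed -i 's/pause(.01)/pause(.02)/' turn.py
python3 - <<'E'
from turn import *
for L in turn(16,2.0):
    m=np.array([r[5] for r in L[-3:]]); 
    if m.mean()>-.08+.05: json.dump(L,open("log.json","w"));break
s=sense();print(s["t"],s["opening"],s["joint_torque"].round(3))
E
```

```text
23.8 23.82 [-3.04 -4.12  4.41] -0.078
25.8 25.82 [-3.13 -3.83  4.81] -0.071
27.8 27.82 [-3.31 -3.96  4.67] -0.078
29.8 29.82 [-3.14 -4.29  4.56] -0.082
31.8 31.82 [-3.3  -4.19  4.66] -0.047
33.8 33.82 [-2.85 -3.91  4.59] -0.045
35.8 35.82 [-3.36 -4.21  4.82] -0.031
37.8 37.81 [-3.16 -4.18  4.89] -0.035
39.8 39.81 [-3.81 -4.55  4.79] -0.014
30.7667 0.014673633608482358 [ 2.9840e+00 -5.1173e+01  2.4685e+01 -1.0160e+00  1.5220e+00 -2.1000e-02]
```

The moment starts rising at J6≈30°, with a slope of 0.0065 N m/deg, exactly the expected 0.37 per radian. I'll go a little further and fit the touch point.

Run:
```python
from turn import *
from scipy.optimize import least_squares
def fit(L):
    a=np.array(L);a=a[a[:,0]>5];x,m=a[:,0],a[:,5];k=.37*np.pi/180
    r=least_squares(lambda p:p[1]+k*np.maximum(x-p[0],0)-m,[30,-.08],x_scale=[5,.01]).x
    r2=least_squares(lambda p:p[1]+p[2]*np.maximum(x-p[0],0)-m,[30,-.08,k],x_scale=[5,.01,.003]).x
    return r,r2
for L in turn(4,1.5): pass
print(fit(L))
```

```text
41.3 41.3 [-3.34 -4.53  4.84] 0.064
42.8 42.8 [-3.46 -4.48  4.87] 0.029
44.3 44.3 [-3.78 -4.27  4.77] 0.055
45.8 45.8 [-3.37 -4.44  4.83] 0.071
(array([26.50332277, -0.08053808]), array([ 3.00892557e+01, -8.04459594e-02,  9.31600519e-03]))
```

Using the 2° data alone, touch is at J6≈29±1°, so the target is about 49.3°. I'll finish the turn, release and stand clear.

Run:
```python
from turn import *
from h import *
for L in turn(2,1.75): pass
tp=sense()["tool_pos"]
gripper_to(.05,20);pause(.1)
print(S(3))
line_to([tp[0],tp[1],.26],velocity=.12)
move_joints([66.452,18.69,-11.035,60.275,0,82.311])
t=get_image("top");s=get_image("scene");print(sense()["t"],S(3))
ax=np.array([.6255,-.0680,0])
X=cloud(t);m=np.zeros((480,640),bool);m[208:315,290:336]=1
Q=X[m&(X[...,2]>.158)&(X[...,2]<.18)]
print("bar",cv2.minAreaRect((Q[:,:2]*1e3).astype(np.float32)))
Y=cloud(s)
d=np.array([.9917,-.1288,0]);n=np.array([.1288,.9917,0])
for q,C,w in((t,X,(208,320,290,336)),(s,Y,(210,310,283,390))):
    m=np.zeros((480,640),bool);m[w[0]:w[1],w[2]:w[3]]=1
    Z=C[m&(C[...,2]>.04)&(C[...,2]<.056)]-ax;k=abs(Z@n)<.02
    print("near",np.sort((Z@d)[k]*1e3)[:6].round(1))
f=lambda a,y,x:cv2.resize(np.clip(a["pixels"][y:y+75,x:x+50,::-1]*1.6,0,255).astype('uint8'),(400,600),interpolation=2)
cv2.imwrite("pics/final.png",np.hstack([f(s,210,300),f(t,225,288)]))
```

```text
47.6 47.55 [-3.5  -4.69  5.28] 0.043
49.3 49.3 [-3.82 -4.66  4.89] 0.082
[ 0.53348662 -0.36505158 -0.45542901  0.02003895]
37.675 [ 0.09369389 -0.0482421  -0.32340579  0.00240164]
bar ((625.402587890625, -67.80744934082031), (16.611181259155273, 43.795494079589844), 26.167720794677734)
near [-135.2 -135.  -134.6 -134.2 -133.9 -133.8]
near [-139.2 -137.1 -136.9 -136.3 -135.1 -134.9]
```

View pics/final.png

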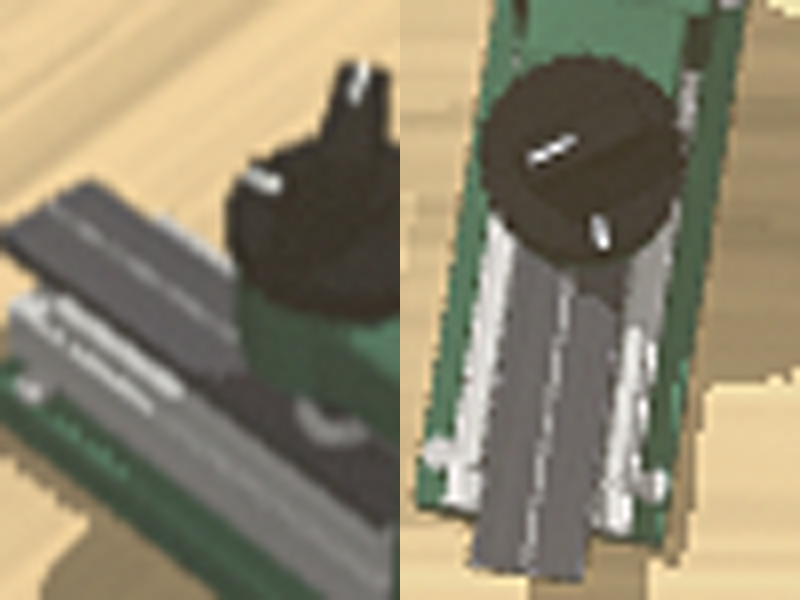

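```bash
python3 -c "
from rig import *
job_done();print(sense()['t'])"
```

```text
the job is handed in; nothing more can be done
the job is handed in; nothing more can be done
```

I pushed the coupon home, clamped it with the inner knob only, and handed the job in. The robot's clock read about 38 s, against the 67 s limit.

- **Push:** The coupon slid about 36 mm with closed fingers at 3–9 N. It then stopped dead while I built the force up to 21 N. The stop was at the position expected for home. After clamping, the two cameras put its near end at -135 and about -137 mm from the knob axis (home is -135 mm).
- **Clamp:** I gripped the inner bar and turned it clockwise about 56°. The moment began to rise at a wrist angle of about 29°, give or take 1°, with the slope expected from the foot. I stopped at 49.3°, about 20° past touch.
- **Final checks:** The image shows the bar turned by about 57°, against 55.5° at the wrist. The ring mark is where it started, and the arm is back at its start pose touching nothing. I didn't inspect the rest of the bench again after the turn.

**Where checks disagreed:**
- **Touch point:** The resting moment had an unexplained offset of -0.08 N m and was noisier in the later, smaller steps. A fixed-slope fit to all the data put touch at 26.5°, and a free-slope fit put it at 30.1°. I used the cleaner 2° steps, so the turn past touch could be 19–23°.
- **Push force:** The force dropped from 9 to 3 N part-way through the push, as if a slight snag had let go. At the stop there was also an upward force of 16 N on the tool.

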